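# Clamp the rail stop against the tube rack

## Task

The tube rack stands on the rail fixture with one end at the far stop, which is already clamped. Slide the loose stop (the one with its lever raised) along the rail until it meets the rack's free end, then press its cam lever fully down to clamp it there. Leave the far stop's lever down and do not shove the rack out of place.

Things in the scene. Friction and masses are not known exactly. Their poses are not given: they have to be found in the camera images.
- stop_face (a point): Centre of the loose metal stop's face that meets the rack, 27 mm above the bench. y: along the rail, stop to rack; x: level, across the rail, away from the robot. It slides on y only, about 2 N. Face 42 mm wide, 10-44 mm above the bench; stop 28 mm thick: push its outer face, 28 mm behind (-y). An 8 mm base plate, 90 x 280 mm, fixed to the bench, carries rail, stops and rack.
- rack_end (a point): Centre of the rack's free end, facing the loose stop, 27 mm above the bench. Loose pale open tube rack, 38 mm wide (x), 110 long (y, away from the loose stop), 38 high, 0.15 kg, standing on the base plate beside the rail; three tubes rise 5 mm above its top. Its other end is about 1 mm from the far stop, which cannot slide.
- stop_lever (a joint): Loose stop's cam lever, rad: 0 raised (55 deg above level), 0.96 level, fully down: clamps and stays (let go short of 0.9, it may spring up). Pin along y, at x +37, y -14 mm from stop_face, 56 mm above the bench. 85 mm long, black grip 18 wide, 10 thick; points to -x and up, tip 115-130 mm above the bench; down, its top is at 61 mm. A push straight down at x 0, y -14, under 20 N, shuts it.
- far_lever (a joint): Lever of the far stop (same make, at the rack's other end): 0 raised, 0.96 fully down. It starts fully down and is to stay so.
Mind the look-alikes: they are no part of the job. Of the things that look like the part that bears rack_end, the middle-sized one is meant.

How it is judged:
On the way:
1. the loose stop has been slid up to the rack (gap under 6 mm) while its lever is still raised (y of rack_end in the frame of stop_face below 0.006 m and value of joint stop_lever below 0.5 rad), for 0.1 s.
At the end, for the whole second after the job is handed in: The loose stop stands against the rack's free end (gap under 6 mm), its lever is fully down (within about 6 degrees), the far stop's lever is still down, and the rack stands upright and in line (within 10 degrees), within 12 mm of where it was (y of rack_end in the frame of stop_face between -0.004 and 0.006 m and value of joint stop_lever above 0.85 rad and value of joint far_lever above 0.8 rad and distance of rack_end from where it was at the start of the episode below 0.012 m and angle between the y axis of rack_end and the y axis of stop_face, either way round below 0.17 rad and angle between rack_end's own z axis and vertical below 0.1 rad); the robot touches nothing.
It fails at once if the far stop's lever is raised (value of joint far_lever below 0.7 rad).
It fails at once if the rack is tipped (angle between rack_end's own z axis and vertical above 0.35 rad).
It also fails if it takes over 43 s, if anything falls off the work surface, if the arm or the gripper's body presses on something with over 40 N, if the wrist force passes 120 N, or if a joint passes its speed limit or range.

## Robot

A 6-joint arm with a two-finger parallel gripper is mounted at the origin on a cart in front of the work surface, level with it; the furniture and walls round the work are solid. World frame = base frame: x ahead of the robot, y to its left, z up, the work surface at z = 0. Lengths are in m, angles in rad, forces in N, time in s.
With the tool pointing down it reaches from about 0.3 to 0.825 m from the base axis. Payload 5.4 kg.
Tool frame: the origin (TCP) lies at the very end of the fingers, on their centre line; the grasp point (between the pads) lies 19 mm behind it; z points along the fingers, x is the direction in which the jaws open and shut, and the axes are right-handed (so a half turn about z gives the same grasp; the last joint's range is limited). The gripper opens to 92 mm and grips with 3 to 60 N. Pads are 20 mm wide; open, the fingers measure 128 mm over their backs; the gripper's body (75 mm by 189 mm) begins 69 mm behind the grasp point.
Start: joints at [-1.413, 0.158, 1.597, -0, 1.386, -0.21], TCP at [0.207, -0.537, 0.215] pointing down, gripper open.
Joint ranges: [-2.91, 2.91], [-0.94, 2.29], [0.18, 2.7], [-1.29, 4.43], [0.17, 2.64], [-3, 3]. Speed limits (rad/s): [2.57, 2.57, 3.14, 3.14, 3.14, 3.14].

## Interface

Orientations are given as a rotation vector (axis times angle).
In Python, from workcell import bot gives the robot as it stands. Calls block until the motion is done:
- bot.goto(position, orientation): joint-space move of the TCP to a pose.
- bot.line_to(position, rot=None, max_speed=0.15): straight line of the TCP; rot=None keeps the orientation; max_speed is the mean speed in m/s.
- bot.set_joints(angles): joint-space move.
- bot.set_gripper(opening, newtons=None): opening from 0.0 (shut) to 1.0 (fully open); newtons is the grip in N (None keeps the last); returns when the fingers have stopped.
- bot.hold(seconds).
- bot.inverse_kinematics(position, orientation): joint angles nearest the present ones, or None.
- bot.read_camera(name): name is "side" or "top" or "wrist"; returns a dict with "pixels" (420x560x3 uint8, blue, green, red), "fx", "fy", "cx", "cy" (pixels), "R" (3x3) and "t" (3): a world point X has camera coordinates R X + t. Camera axes: x right, y down, z forward; pixel columns grow to the right and rows downward; lengths in m; the calibration is good to about 2 mm. A picture is of the moment at which its call begins. There is no depth.
A pose or a line that the arm cannot do raises bot.MotionError and nothing moves.
- bot.job_done(): hands the job in, once; it reports no verdict.
Readings, each from a call of its own:
- bot.current_clock(): time.
- bot.current_joints(): joint angles.
- bot.current_joint_vel(): joint speeds.
- bot.current_effort(): joint torques, N m.
- bot.current_ee_pos(): TCP position.
- bot.current_tool_rot(): TCP orientation.
- bot.current_contact_force(): force on the tool from outside, world axes, zero at the start.
- bot.current_ft_torque(): the same for the moment, N m.
- bot.current_opening(): opening from 0.0 (shut) to 1.0 (fully open).
Only numpy, scipy, OpenCV 4.12 (cv2) and the standard library are available. Lean on these libraries where they do the work, as an engineer would, in place of code of your own. Each camera call takes 0.05 s, during which the arm holds its last target.

## Working session

There is one attempt and no reset: what is moved stays moved. The work goes in short steps, each a Python script; the robot and the scene stay as the last script left them, time stands still between calls to the robot, and variables do not carry over. Pictures are saved under pics/ and viewed, and the job is handed in when it is done.

```bash
mkdir -p pics; ls
cat > h.py <<'E'
import numpy as np, cv2, pickle
from workcell import bot
def snap(name, fn):
    c=bot.read_camera(name); im=np.asarray(c["pixels"]); cv2.imwrite(f"pics/{fn}.png",im); pickle.dump({k:c[k] for k in c},open(f"pics/{fn}.pkl","wb")); return c
def ray(c,u,v):
    R=np.array(c["R"]);t=np.array(c["t"]); d=np.array([(u-c["cx"])/c["fx"],(v-c["cy"])/c["fy"],1.]); return -R.T@t, R.T@d
def onz(c,u,v,z):
    o,d=ray(c,u,v); return o+d*(z-o[2])/d[2]
def proj(c,X):
    p=np.array(c["R"])@np.array(X)+np.array(c["t"]); return p[0]/p[2]*c["fx"]+c["cx"],p[1]/p[2]*c["fy"]+c["cy"]
E
python3 - <<'E'
from h import *
for n in("top","side","wrist"):
    c=snap(n,n+"0"); o,d=ray(c,c["cx"],c["cy"]); print(n,o,d,c["fx"])
print(bot.current_clock(),bot.current_tool_rot())
E
```

```text
pics
top [ 0.38651652 -0.38147447  1.01871862] [ 0.0660176  -0.00487332 -0.99780656] 437.87352813416794
side [ 0.01020337 -1.22501601  0.50852392] [ 0.41219718  0.80816058 -0.42067798] 456.64280240688686
wrist [ 0.27314032 -0.51015561  0.38398288] [-0.23740447 -0.08959547 -0.96727027] 347.3631024162994
0.15 [-2.58936632e+00  1.77714410e+00  1.49379854e-03]
```

View pics/top0.png

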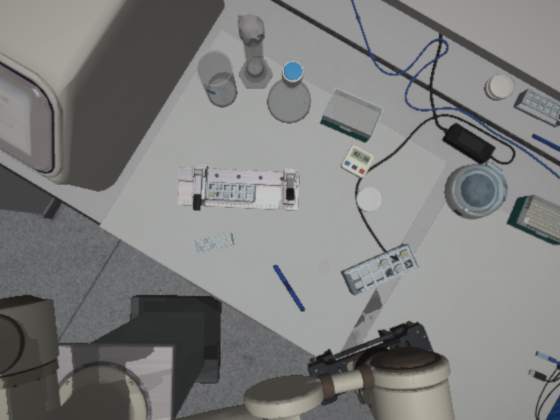

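View pics/side0.png

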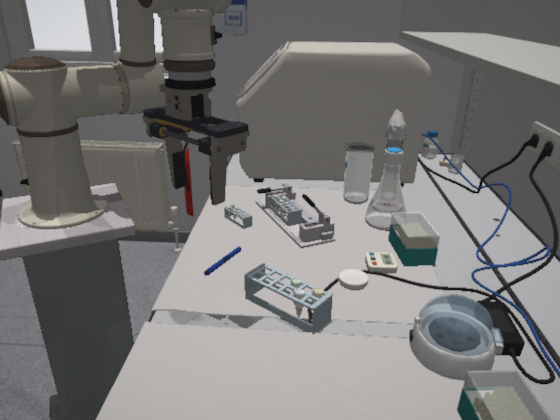

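View pics/wrist0.png

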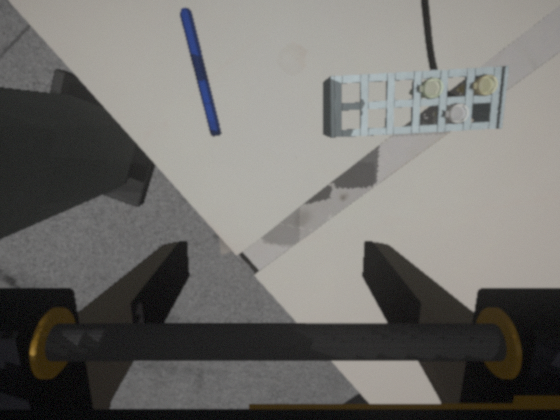

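The three racks in the top view are a small one at (215,242), one on the rail fixture at (232,190) and a large one at (380,268). The middle-sized one, on the fixture, fits the description. I'll confirm that in an enlarged crop.

Run:
```python
import cv2,numpy as np
a=cv2.imread("pics/top0.png")[155:260,165:315]; a=cv2.resize(a,None,fx=5,fy=5,interpolation=cv2.INTER_CUBIC); cv2.imwrite("pics/topcrop.png",a)
a=cv2.imread("pics/side0.png")[170:250,215:350]; a=cv2.resize(a,None,fx=5.5,fy=5.5,interpolation=cv2.INTER_CUBIC); cv2.imwrite("pics/sidecrop.png",a)
```

```text
(no output)
```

View pics/topcrop.png

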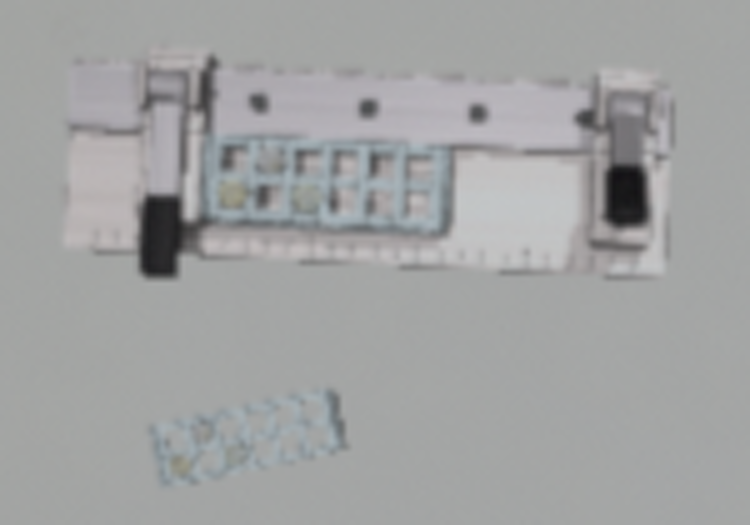

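View pics/sidecrop.png

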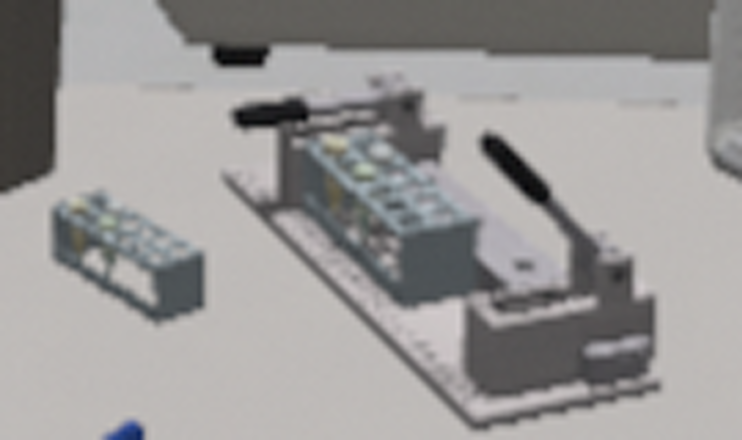

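The crop shows the rack on the fixture as the middle-sized one. Its free end is near crop (448,190). The loose stop is on the right, with its lever raised and grip at (628,195). The far stop is on the left, with its lever down. Next I'll turn these into positions.

Run:
```python
from h import *
c=pickle.load(open("pics/top0.pkl","rb"))
T=lambda u,v,z:onz(c,165+(u-2)/5,155+(v-2)/5,z).round(4)
for n,u,v,z in [("rackendfar",452,148,.038),("rackendnear",444,236,.038),("rack far-end near",203,220,.038),("rack far-end far",208,140,.038),
 ("stop outer top near",648,246,.044),("stop inner top near",590,242,.044),("base near right",665,272,.008),("base near left",65,245,.008),("base far left",68,58,.008),("lever tip",627,224,.118),("lever pin",630,98,.058),
 ("hole1",260,102,.012),("hole3",478,113,.012),("hole2",368,108,.012),("tick", 208,248,.008)]:
    print(n,T(u,v,z))
s=pickle.load(open("pics/side0.pkl","rb"))
S=lambda u,v,z:onz(s,215+(u-2.5)/5.5,170+(v-2.5)/5.5,z).round(4)
for n,u,v,z in [("rackend near top",402,236,.038),("rackend far top",478,222,.038),("rack end near bottom",402,303,.008),("rack end bottom far",478,285,.008),
 ("stop outer near top",468,308,.044),("stop outer far top?",655,298,.044),("base corner near",472,425,.008),("base corner far",660,384,.008),("base other",225,172,.008)]:
    print(n,S(u,v,z))
```

```text
rackendfar [ 0.5165 -0.3445  0.038 ]
rackendnear [ 0.4767 -0.3415  0.038 ]
rack far-end near [ 0.4827 -0.2331  0.038 ]
rack far-end far [ 0.5189 -0.2345  0.038 ]
stop outer top near [ 0.4727 -0.4329  0.044 ]
stop inner top near [ 0.4742 -0.407   0.044 ]
base near right [ 0.4639 -0.4428  0.008 ]
base near left [ 0.4733 -0.165   0.008 ]
base far left [ 0.5606 -0.1642  0.008 ]
lever tip [ 0.4752 -0.4203  0.118 ]
lever pin [ 0.5371 -0.4237  0.058 ]
hole1 [ 0.5404 -0.2543  0.012 ]
hole3 [ 0.5365 -0.3554  0.012 ]
hole2 [ 0.5382 -0.3044  0.012 ]
tick [ 0.4726 -0.2311  0.008 ]
rackend near top [ 0.4894 -0.3329  0.038 ]
rackend far top [ 0.5274 -0.334   0.038 ]
rack end near bottom [ 0.4869 -0.3389  0.008 ]
rack end bottom far [ 0.5268 -0.3373  0.008 ]
stop outer near top [ 0.4753 -0.4183  0.044 ]
stop outer far top? [ 0.5508 -0.4432  0.044 ]
base corner near [ 0.4611 -0.4498  0.008 ]
base corner far [ 0.55   -0.4526  0.008 ]
base other [ 0.4748 -0.1717  0.008 ]
```

```bash
cat >> h.py <<'E'
from scipy.spatial.transform import Rotation as Rn
ex=np.array([.9993,-.038,0]);ey=np.array([.038,.9993,0]);ez=np.array([0,0,1.])
def rot(deg):
    a=np.radians(deg); z=ey*np.sin(a)-ez*np.cos(a); x=ex/np.linalg.norm(ex); z/=np.linalg.norm(z)
    return Rn.from_matrix(np.c_[x,np.cross(z,x),z]).as_rotvec()
E
python3 - <<'E'
from h import *
F=np.array([.4945,-.407,0])
for a in (0,20,30):
  for d in(-.09,-.06,-.037,.03):
    q=bot.inverse_kinematics(F+ey*d+ez*.022,rot(a)); print(a,d,None if q is None else np.round(q,2))
p=F+ey*-.085+ez*.13
bot.set_gripper(0.0,20)
bot.goto(p,rot(30)); print(bot.current_clock(),bot.current_ee_pos(),bot.current_opening(),bot.current_contact_force())
snap("wrist","w1");snap("side","s1")
E
```

```text
0 -0.09 [-0.96  0.66  1.34 -0.    1.14 -0.93]
0 -0.06 [-0.94  0.61  1.41 -0.    1.12 -0.9 ]
0 -0.037 [-0.91  0.58  1.46 -0.    1.1  -0.88]
0 0.03 [-0.84  0.49  1.59 -0.    1.06 -0.81]
20 -0.09 [-1.05  0.88  1.04  0.18  1.53 -1.05]
20 -0.06 [-1.03  0.82  1.13  0.19  1.49 -1.03]
20 -0.037 [-1.01  0.78  1.2   0.19  1.46 -1.02]
20 0.03 [-0.96  0.67  1.37  0.21  1.39 -0.99]
30 -0.09 [-1.08  1.01  0.86  0.26  1.72 -1.06]
30 -0.06 [-1.06  0.95  0.97  0.26  1.68 -1.06]
30 -0.037 [-1.05  0.9   1.05  0.27  1.64 -1.05]
30 0.03 [-1.    0.78  1.24  0.29  1.56 -1.03]
2.65 [ 0.49069769 -0.49284597  0.13093285] 0.0020681489213814643 [-0.4851203   0.31820857  1.42211463]
```

View pics/w1.png

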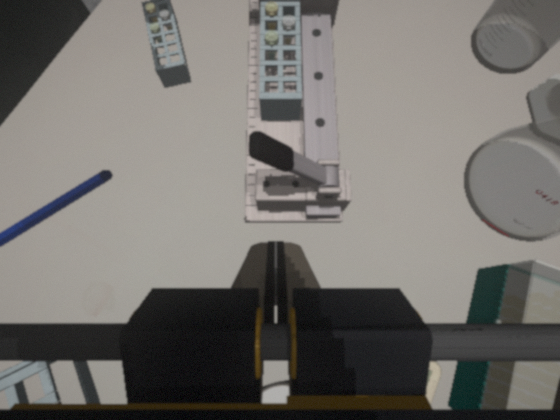

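View pics/s1.png

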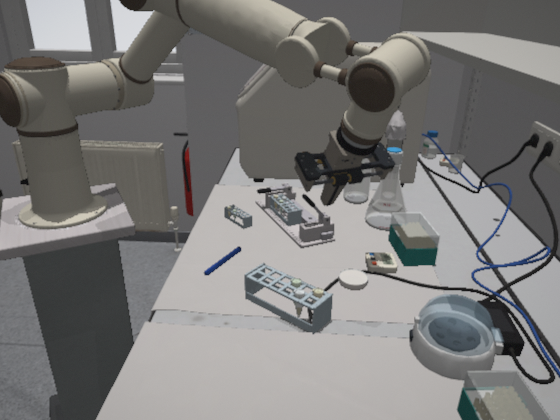

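The wrist view shows the base plate's near edge from (246,221) to (340,220). The stop's outer top edge is at about v 199, u 257 to 303. The rack's end top edge is at v 109, u 261 to 301.

Run:
```python
from h import *
c=pickle.load(open("pics/w1.pkl","rb"))
for n,u,v,z in [("base -x",246,221,.008),("base +x",340,220,.008),("stop outer top -x",257,198,.044),("inner top -x",257,170,.044),("outer bottom",257,212,.010),("rackend top -x",261,109,.046),("rackend top +x",301,107,.046),("rackend bot -x",262,118,.008),("hole a",320,122,.014),("hole b",317,33,.014),("base far left",251,25,.008)]: print(n,onz(c,u,v,z).round(4))
im=cv2.imread("pics/w1.png")[0:235,230:360]; cv2.imwrite("pics/w1c.png",cv2.resize(im,None,fx=2.5*1,fy=2.5,interpolation=cv2.INTER_CUBIC))
```

```text
base -x [ 0.4661 -0.4421  0.008 ]
base +x [ 0.5511 -0.4446  0.008 ]
stop outer top -x [ 0.4781 -0.4319  0.044 ]
inner top -x [ 0.4788 -0.4076  0.044 ]
outer bottom [ 0.4763 -0.4347  0.01  ]
rackend top -x [ 0.4838 -0.3519  0.046 ]
rackend top +x [ 0.5186 -0.3514  0.046 ]
rackend bot -x [ 0.4836 -0.3388  0.008 ]
hole a [ 0.5393 -0.3487  0.014 ]
hole b [ 0.5437 -0.2461  0.014 ]
base far left [ 0.4752 -0.2277  0.008 ]
```

View pics/w1c.png

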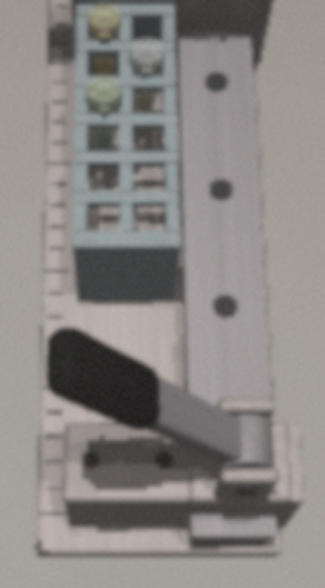

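```bash
sed -i 's/^ex=/F=np.array([.4955,-.407,0])\nex=/' h.py
python3 - <<'E'
from h import *
bot.line_to(F+ey*-.065+ez*.022,max_speed=.12)
b=np.array(bot.current_contact_force()); print(bot.current_clock(),b)
bot.line_to(F+ey*-.03+ez*.022,max_speed=.04)
print(bot.current_clock(),np.array(bot.current_contact_force())-b)
bot.line_to(F+ey*0.0+ez*.022,max_speed=.04)
print(bot.current_clock(),np.array(bot.current_contact_force())-b,bot.current_ee_pos())
snap("wrist","w2");snap("side","s2")
np.save("b.npy",b)
E
python3 -c "
import cv2
a=cv2.imread('pics/w2.png');b=cv2.imread('pics/s2.png')[160:260,220:350]
cv2.imwrite('pics/s2c.png',cv2.resize(b,None,fx=5,fy=5,interpolation=2))"
```

```text
3.8167 [0.61306976 0.04705212 1.25751035]
4.8417 [-1.44527856 -0.29889796 -0.72358487]
5.7417 [-1.28917078 -0.23378445 -0.89035162] [ 0.4954591  -0.40668582  0.02195714]
```

View pics/w2.png

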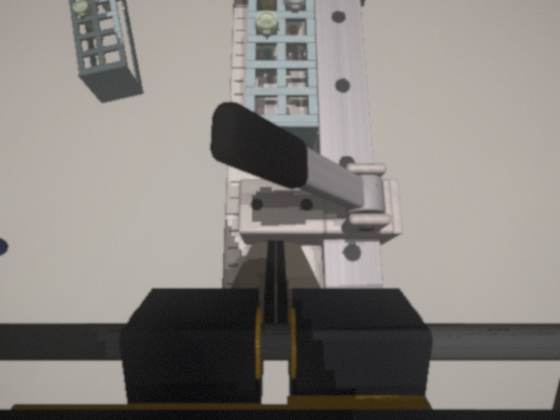

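View pics/s2c.png

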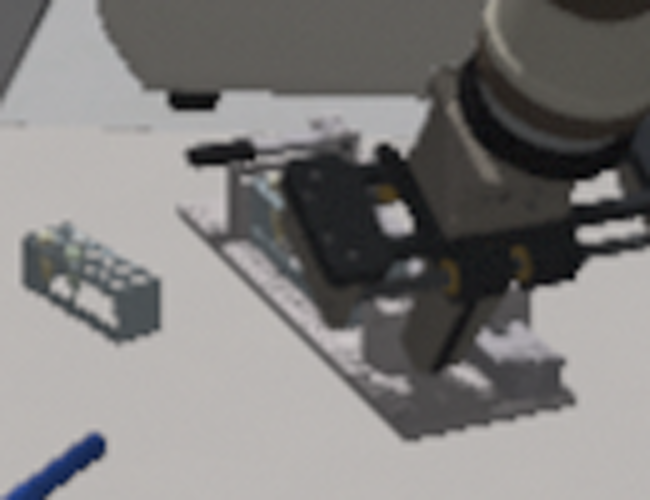

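The stop is sliding: its outer top edge is now near (285,241) in the wrist view, and the lever is still up. I'll push on in small steps until the force rises.

Run:
```python
from h import *
b=np.load("b.npy")
f0=None
for d in [.018,.021,.024,.026,.028,.030,.032,.034,.036,.038]:
    bot.line_to(F+ey*d+ez*.022,max_speed=.03)
    f=np.array(bot.current_contact_force())-b
    print(d,round(bot.current_clock(),2),f.round(2),(np.array(bot.current_ee_pos())-F)@ey)
    if f0 is None:f0=f
    if abs((f-f0)@ey)>4: break
snap("wrist","w3");snap("top","t3");snap("side","s3")
t=cv2.imread('pics/t3.png')[155:240,165:315];cv2.imwrite('pics/t3c.png',cv2.resize(t,None,fx=5,fy=5,interpolation=2))
```

```text
0.018 6.59 [-0.39 -0.12 -0.96] 0.018371550837004827
0.021 6.84 [-0.61  0.11 -1.48] 0.021058586057999897
0.024 7.09 [-0.04 -0.6  -0.49] 0.024173388456251263
0.026 7.34 [-1.26 -0.69 -1.7 ] 0.02613542333766471
0.028 7.59 [-0.86 -2.06 -1.3 ] 0.02797679623381217
0.03 7.84 [-1.34 -4.75 -1.89] 0.029081846882324534
```

View pics/w3.png

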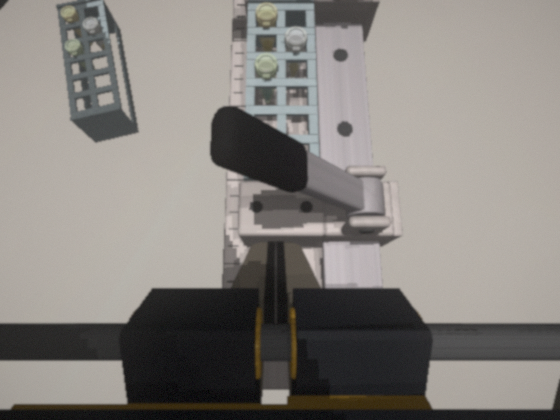

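View pics/t3c.png

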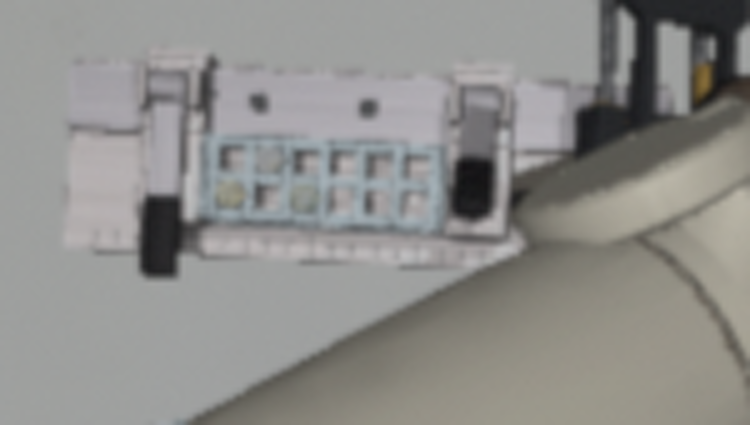

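The stop now sits against the rack end (crop u about 446) with the lever raised, and the force jumped to 4.7 N. Next I'll retreat, straighten the tool and press the lever.

Run:
```python
from h import *
c=pickle.load(open("pics/t3.pkl","rb"))
T=lambda u,v,z:onz(c,165+(u-2)/5,155+(v-2)/5,z)
for n,u,v,z in[("outer top",512,235,.044),("inner top",446,232,.044),("grip",472,190,.105),("arm",481,125,.07)]:
    p=T(u,v,z);print(n,p.round(4),((p-F)@ex).round(4),((p-F)@ey).round(4))
c=pickle.load(open("pics/w3.pkl","rb"))
for n,u,v,z in[("outer top-x",238,236,.044),("inner top -x",241,182,.044),("boss near",370,222,.062),("boss far",368,170,.062)]:
    p=onz(c,u,v,z);print(n,p.round(4),((p-F)@ex).round(4),((p-F)@ey).round(4))
bot.line_to(F+ey*-.03+ez*.03,max_speed=.12)
bot.line_to(F+ey*-.04+ez*.17,max_speed=.2)
P=F+ey*.052-ex*.004+ez*.165
bot.goto(P,rot(0)); print(bot.current_clock(),bot.current_ee_pos(),bot.current_contact_force())
snap("wrist","w4");snap("side","s4")
t=cv2.imread('pics/s4.png')[150:260,220:370];cv2.imwrite('pics/s4c.png',cv2.resize(t,None,fx=5,fy=5,interpolation=2))
```

```text
outer top [ 0.4769 -0.3721  0.044 ] -0.0199 0.0342
inner top [ 0.4779 -0.3426  0.044 ] -0.02 0.0637
grip [ 0.49   -0.3557  0.105 ] -0.0074 0.0511
arm [ 0.5226 -0.3582  0.07  ] 0.0252 0.0498
outer top-x [ 0.4793 -0.369   0.044 ] -0.0177 0.0374
inner top -x [ 0.481  -0.3421  0.044 ] -0.0169 0.0643
boss near [ 0.537  -0.3686  0.062 ] 0.04 0.0399
boss far [ 0.5387 -0.3451  0.062 ] 0.0408 0.0635
10.1167 [ 0.4930301  -0.35347635  0.16383375] [-0.27851952 -0.20541651 -0.50710581]
```

View pics/w4.png

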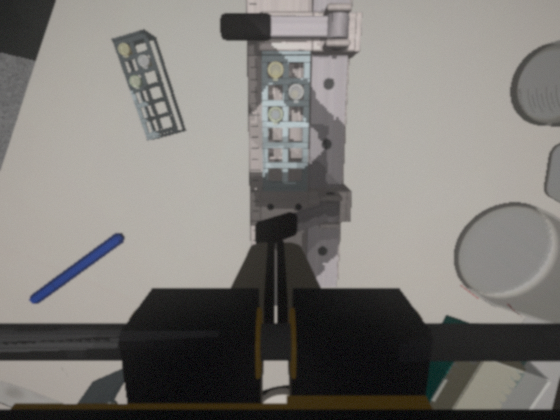

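View pics/s4c.png

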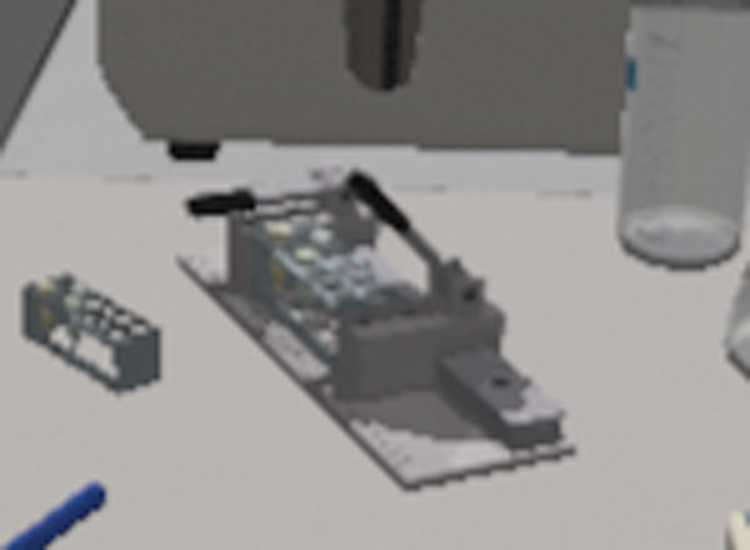

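The stop is against the rack and the lever is up, with the grip at (277,228) just ahead of the finger tips. Now I'll press straight down, watching the force.

Run:
```python
from h import *
b=np.array(bot.current_contact_force())
P=F+ey*.0515-ex*.004
for z in [.125,.105,.09,.08,.073,.068,.065,.063,.061,.0595,.058,.0565]:
    bot.line_to(P+ez*z,max_speed=.05)
    f=np.array(bot.current_contact_force())-b
    print(z,round(bot.current_clock(),2),f.round(1),np.round(bot.current_ee_pos(),4))
    if np.linalg.norm(f)>28: break
snap("side","s5");snap("wrist","w5")
t=cv2.imread('pics/s5.png')[150:260,220:370];cv2.imwrite('pics/s5c.png',cv2.resize(t,None,fx=5,fy=5,interpolation=2))
```

```text
0.125 11.17 [-0.1  0.4  1. ] [ 0.4937 -0.3555  0.1254]
0.105 11.72 [-1.  -0.7  1.4] [ 0.4932 -0.3551  0.1045]
0.09 12.17 [ 0.5 -0.1  1.1] [ 0.4932 -0.355   0.0893]
0.08 12.52 [-0.2 -0.7  0.8] [ 0.4932 -0.355   0.0793]
0.073 12.81 [-0.5  1.5  0.4] [ 0.4933 -0.355   0.0724]
0.068 13.06 [-0.4 -0.2  1.4] [ 0.4932 -0.3549  0.0673]
0.065 13.31 [-1.  -0.1  1.3] [ 0.4933 -0.3552  0.0647]
0.063 13.56 [-0.3 -0.2  1.7] [ 0.4935 -0.3555  0.0631]
0.061 13.81 [-2.9  0.5  6.2] [ 0.4934 -0.3555  0.0613]
0.0595 14.06 [-4.8  3.1 11.7] [ 0.4934 -0.3557  0.0609]
0.058 14.31 [-7.2  4.5 19.4] [ 0.4934 -0.3558  0.0606]
0.0565 14.56 [-9.3  6.7 24.8] [ 0.4935 -0.356   0.0603]
```

View pics/w5.png

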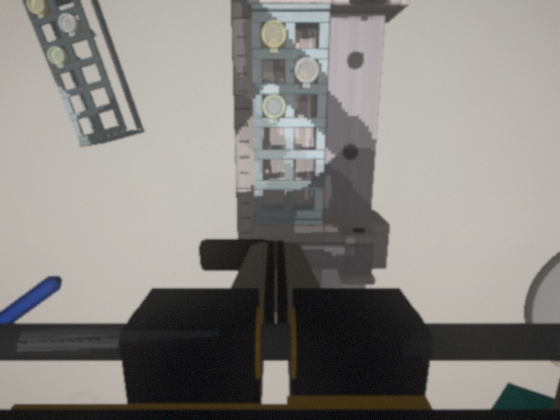

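View pics/s5c.png

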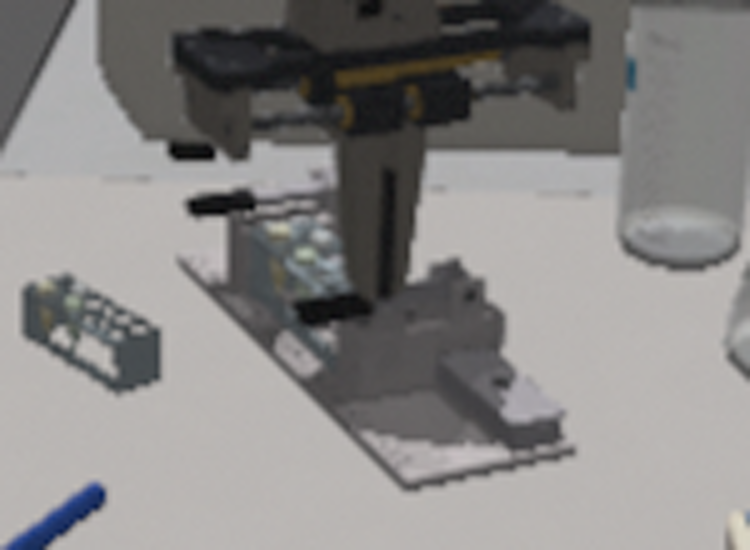

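The press met a hard stop at z about 0.061, which matches the lever-down height, and the grip looks level. I'll lift clear and check.

Run:
```python
from h import *
P=F+ey*.0515-ex*.004
bot.line_to(P+ez*.07,max_speed=.05)
bot.line_to(P+ez*.17,max_speed=.15)
bot.goto(F-ey*.085+ez*.17,rot(20)); bot.hold(.3)
print(bot.current_clock(),bot.current_contact_force())
snap("side","s6");snap("wrist","w6");c=snap("top","t6")
t=cv2.imread('pics/s6.png')[150:260,220:370];cv2.imwrite('pics/s6c.png',cv2.resize(t,None,fx=5,fy=5,interpolation=2))
t=cv2.imread('pics/t6.png')[155:240,165:315];cv2.imwrite('pics/t6c.png',cv2.resize(t,None,fx=5,fy=5,interpolation=2))
t=cv2.imread('pics/w6.png')[0:240,200:420];cv2.imwrite('pics/w6c.png',cv2.resize(t,None,fx=2.5,fy=2.5,interpolation=2))
```

```text
16.8167 [0.68251202 0.44485816 0.21616362]
```

View pics/w6c.png

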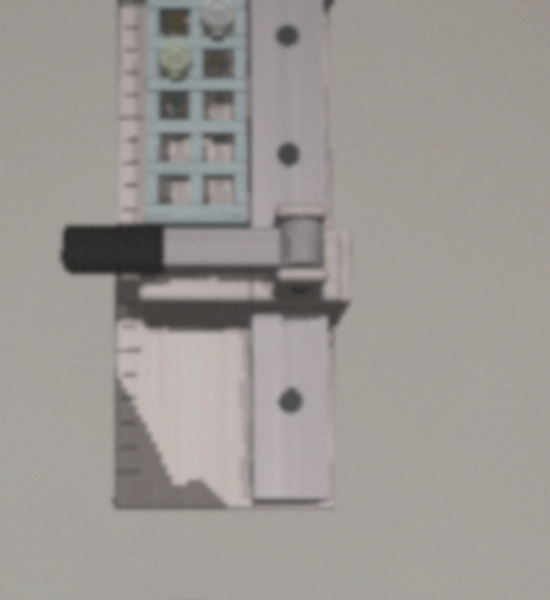

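View pics/s6c.png

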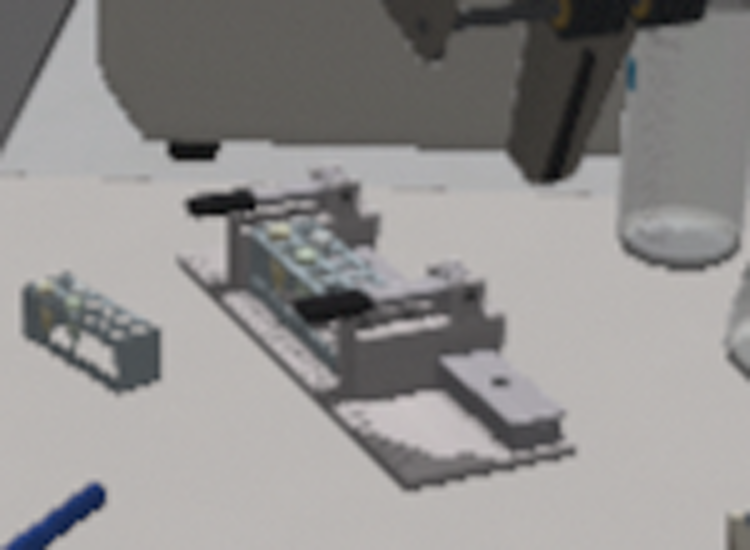

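View pics/t6c.png

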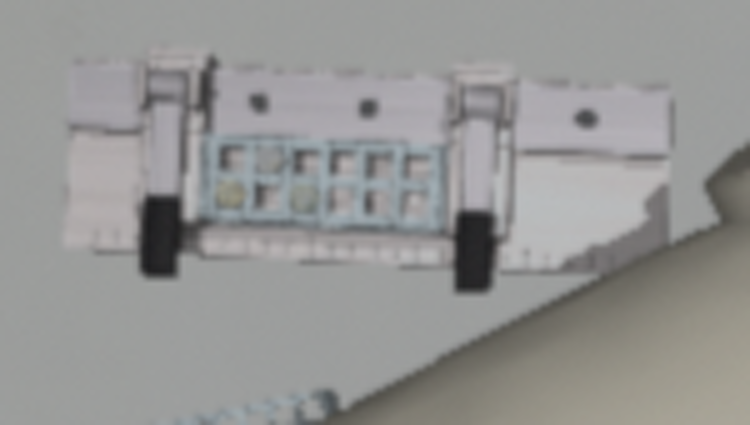

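Both levers lie level: the loose stop's grip is at top crop (474,250) and the far one at (160,235). The rack is in line and in place, with no visible gap at u about 446. The robot is clear, so I'm handing in.

```bash
python3 -c "
from h import *
bot.job_done(); print(bot.current_clock())"
```

```text
the job is handed in; nothing more can be done
the job is handed in; nothing more can be done
```

I slid the loose stop about 65 mm along the rail to the rack, pressed its cam lever fully down, backed the arm clear and handed the job in at about 17 s. No verdict is reported.

- **Slide:** I pushed with shut, tilted fingers until the force rose to 4.7 N. The lever was still raised when the stop met the rack.
- **Clamp:** The lever met a hard stop with the fingertips at 61 mm above the bench, as specified. I pressed up to about 25 N straight down (27 N in all). That is above the 20 N you gave for shutting it, because I kept pressing after it bottomed out.
- **Last pictures:** Both levers are level and the lever stayed down after release. There is no visible gap between stop and rack, and the rack is upright, in line and within about 1–2 mm of where it started. The arm touches nothing.
- **Disagreement:** The side camera's first positions were 3–7 mm off the top camera's. I went by the top and wrist views and by contact force.

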